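# Emboss a gift tag in the toggle press

## Task

Emboss the wooden gift tag: slide it square end first into the press, all the way in against the back stop, and leave it there while you push the lever over past its centre until it snaps down on the other side. Then push the lever back over to where it was, draw the tag out and lay it flat on the order pad, wholly on the pad. Leave the other things on the counter where they are.

Things in the scene. Friction and masses are not known exactly. Their poses are not given: they have to be found in the camera images.
- press: grey bench embossing press, fixed to the counter, base 135 mm (x) x 100 (y). Origin: on the die axis, at counter height. Its -x side is the open front, where the tag goes in along +x; z up. Head over the throat: x = -22 to 62 mm, y = +-28 mm, 88 to 120 mm above the counter, the lever's shaft on top of it; nothing overhangs the feed table in front.
- press_mouth (a point): middle of the slot's mouth, at bed height (45 mm above the counter), 53 mm in front of the die axis; axes as the press. The tag slides on the bed: first a feed table 36 mm wide (from 29 mm before to 15 mm behind this point), then between two side guides 7 mm high, 62 mm apart from 17 mm behind this point on and flared to about 75 mm apart at this point.
- press_stop (a point): middle of the steel stop bar's face at bed height, 22 mm behind the die axis, 75 mm behind press_mouth; axes as the press. The tag's square end comes to rest here.
- press_die (a point): centre of the upper die's face, a brass disc 32 mm across; moves with the ram. Lever open: 15.5 mm above the bed; lever thrown: pressed on the 6 mm tag, which it holds fast.
- press_lever (a joint): lever of the press on a shaft along the press's x axis (right over the die axis, 138 mm above the counter). 0 rad: open, leaning 0.55 rad from upright to the press's +y side. 1.10 rad: closed, leaning 0.55 rad to -y (1.05 to 1.10 with the tag in). A spring holds it at both ends; pushed past upright (0.55) it snaps over by itself. About 8 N at the grip's end moves it. Starts open.
- press_knob (a point): point on the lever's axis in its black grip, 110 mm from the shaft; it moves with the lever. The lever ends 10 mm beyond, 120 mm from the shaft; grip 17 to 23 mm thick over its last 54 mm, below it a 12 mm steel bar. The tip stands 240 mm above the counter at either end of the throw and rises to 258 mm as it goes over.
- tag: plywood gift tag, a flat blade 150 mm long (x) x 56 wide (y) x 6 thick (z), 30 g, lying on the counter. Origin: middle of its underside. The +x end is square; the -x end is a half round of 28 mm radius (straight sides from x = -47 to +75 mm) with a brass eyelet. Grip it across the 56 mm width, near x = -36 mm, so that the gripper stays in front of the press.
- tag_square_end (a point): middle of the tag's square end at the underside, 75 mm along +x from the origin
- tag_eyelet (a point): the eyelet near the tag's round end, on its upper face, 60 mm along -x from the origin
- order_pad: brown spiral notebook lying flat on the counter, loose, 210 mm (x) x 146 mm (y), 10 mm thick, 200 g; origin at the middle of its underside (the edges lie at y = -75 and +71 mm); the tag is laid on it
- sweet_jar_0: jar of sweets with a white lid, 64 mm across, 100 mm high, loose; bystander
- marker_a: white marker pen with a black cap, 135 mm long, 16 mm thick, loose; bystander
- bar_2: wrapped chocolate bar, 144 x 52 x 14 mm, loose; bystander
- lollipop_2: lollipop, 101 mm long with a 27 mm head, loose; bystander
- tongs: sweet tongs, 202 mm long, 37 mm wide, 10 mm high, loose; bystander

How it is judged:
By the outcome, as a careful person would: the job done as asked, in the order asked, and still so for the second after the job is handed in, with the robot touching nothing.
It also fails if it takes over 69 s, if anything falls off the work surface, if the arm or the gripper's body presses on something with over 40 N, if the wrist force passes 120 N, or if a joint passes its speed limit or range.

## Robot

A 6-joint arm with a two-finger parallel gripper is mounted at the origin on a cart in front of the work surface, level with it; the furniture and walls round the work are solid. World frame = base frame: x ahead of the robot, y to its left, z up, the work surface at z = 0. Lengths are in m, angles in rad, forces in N, time in s.
With the tool pointing down it reaches from about 0.35 to 1 m from the base axis. Payload 7.1 kg.
Tool frame: the origin (TCP) lies at the very end of the fingers, on their centre line; the grasp point (between the pads) lies 19 mm behind it; z points along the fingers, y is the line along which they close (so a half turn about z gives the same grasp; the last joint's range is limited). The gripper opens to 85 mm and grips with 20 to 120 N. Pads are 22 mm wide; open, the fingers measure 114 mm over their backs; the gripper's body (76 mm by 85 mm) begins 54 mm behind the grasp point. The pads swing forward as they close: fully open they stand 13 mm farther back than shut.
Start: joints at [-1.134, 0.423, 1.63, -0, 1.089, -0.019], TCP at [0.275, -0.561, 0.231] pointing down, gripper open.
Joint ranges: [-3, 3], [-0.9, 2.11], [0.09, 2.58], [-1.31, 4.45], [0.11, 2.69], [-2.54, 2.54]. Speed limits (rad/s): [2.39, 2.39, 3.01, 3.14, 3.14, 3.14].

## Interface

Orientations are given as a unit quaternion [w, x, y, z].
In Python, from bench import ctrl gives the robot as it stands.
- The arm moves only by the tool send_rows, never from a script. Its argument "commands" is a list of rows, each a list of 3 entries, a list of its own where there are three numbers: the gripper command: -1 is fully open, 1 is shut, values between are in proportion, then the shift along the tool's x, y, z in mm, then the turn about the tool's z in rad. A call has 1 to 5 rows; each row shifts and turns the commanded pose from where the row before left it, along the tool's axes as they then stand; what a row does not reach is not made up. A row lasts 1/10 s, in which the tool goes at most 50 mm and 8.59 degrees, less where a joint would pass 70% of its speed; a pose out of reach is approached as far as the arm can. A call with a gripper value outside its range is refused whole. The fingers move at their own pace and stop on an object; "force" is the grip in N (left out, the last holds). Time passes only in rows, so rows that do not move let the fingers close. It gives the time, the measured TCP pose, the force, the opening and the grip force at its end, in the units of the state.
- ctrl.state(): the state, without advancing time (a new reading comes with each control period).
- ctrl.snapshot(name): name is "scene" or "top" or "wrist"; returns the picture (420x560x3 uint8, red, green, blue); there is no depth.
- ctrl.camera_params(name): a dict with "K" (3x3 intrinsics, pixels), "k1" (the pictures are not rectified: a ray, as slopes to the right and down, at radius r is drawn at 1 + k1 r^2 times it, then the intrinsics apply), "eye" and "attitude" of the camera in the world. Camera axes: x right, y down, z forward; pixel columns grow to the right and rows downward; lengths in m; the calibration is good to about 2 mm. A picture is of the moment at which its call begins: read the wrist's pose just before it. camera_params takes no time and is no camera call; for the wrist camera it gives the pose at the moment of the call.
- ctrl.hand_in(): hands the job in; it is judged then, once.
The state is a dict: "time": time; "qpos": joint angles; "joint_velocities": joint speeds; "effort": joint torques, N m; "tool_pos": TCP position; "ee_rot": TCP orientation; "force": force on the tool from outside, world axes, zero at the start; "torque": the same for the moment, N m; "width": finger opening in m; "grip_force": force on a finger pad.
Only numpy, scipy, OpenCV 4.12 (cv2) and the standard library are available. Lean on these libraries where they do the work, as an engineer would, in place of code of your own. Each camera call takes 0.05 s, during which the arm holds its last target. There are 200 camera calls.

## Working session

There is one attempt and no reset: what is moved stays moved. The work goes in short steps, Python scripts to look and compute and a tool call to move; the robot and the scene stay as the last step left them, time stands still between calls to the robot, and variables do not carry over. Pictures are saved under pics/ and viewed, at most 10 in all, crops included, and the job is handed in when it is done.

Besides the shell and the picture viewer there is one more tool, called after ">>>" as a command line: name --argument value ..., lists and objects as JSON in quotes. send_rows: Moves the arm, as the interface text tells. Its arguments: {"type":"object","properties":{"commands":{"type":"array","items":{"type":"array"}},"force":{"type":"number"}},"required":["commands"]}

```bash
mkdir -p pics; ls; cat > h.py <<'E'
import numpy as np, cv2
from bench import ctrl
from scipy.spatial.transform import Rotation as R
def rot(q): return R.from_quat([q[1],q[2],q[3],q[0]]).as_matrix()
def snap(cam,name):
    p=ctrl.camera_params(cam); im=ctrl.snapshot(cam)
    cv2.imwrite(f'pics/{name}.png',cv2.cvtColor(im,cv2.COLOR_RGB2BGR)); return im,p
def att(p):
    a=np.array(p['attitude'],float); return a if a.shape==(3,3) else rot(a)
def ray(p,u,v):
    K=np.array(p['K']); d=[(u-K[0,2])/K[0,0],(v-K[1,2])/K[1,1]]
    x=np.array(d)
    for _ in range(20): x=np.array(d)/(1+p['k1']*(x@x))
    return np.array(p['eye']),att(p)@np.array([x[0],x[1],1])
def onz(p,u,v,z):
    e,d=ray(p,u,v); return e+d*(z-e[2])/d[2]
def proj(p,X):
    c=att(p).T@(np.array(X)-np.array(p['eye'])); x=c[:2]/c[2]; x=x*(1+p['k1']*(x@x)); K=np.array(p['K'])
    return np.array([K[0,0]*x[0]+K[0,2],K[1,1]*x[1]+K[1,2]])
E
python3 - <<'E'
from h import *
import pickle
D={}
for c in('top','scene'):
    im,p=snap(c,c+'0'); print(c,p); D[c]=(im,p)
pickle.dump(D,open('d.pkl','wb'))
a=cv2.imread('pics/top0.png');
print(ctrl.state())
E
```

```text
pics
top {'K': array([[457.8632807 ,   0.        , 280.27725935],
       [  0.        , 457.8632807 , 210.66514281],
       [  0.        ,   0.        ,   1.        ]]), 'k1': -0.09639066748982092, 'eye': array([ 0.22041484, -0.06964544,  1.61099646]), 'attitude': array([ 0.07722739, -0.69067471,  0.71490728, -0.07688922])}
scene {'K': array([[418.30003383,   0.        , 273.58063504],
       [  0.        , 418.30003383, 217.28305927],
       [  0.        ,   0.        ,   1.        ]]), 'k1': -0.05324938939928816, 'eye': array([ 0.52636761, -1.36967006,  0.77927007]), 'attitude': array([-0.53894236,  0.84232128, -0.0024273 , -0.00548632])}
{'time': 0.1, 'qpos': array([-1.13403591e+00,  4.23800959e-01,  1.63062716e+00, -8.20469072e-06,
        1.08860725e+00, -1.90172017e-02]), 'joint_velocities': array([-0.00157147, -0.00184058, -0.00146006,  0.00079611, -0.00082359,
        0.00199725]), 'effort': array([-5.42753332e-04, -5.58425868e+01, -2.82445425e+01, -6.62290131e-05,
        2.99299994e-03, -4.16361183e-05]), 'tool_pos': array([ 0.27489703, -0.56073348,  0.23059528]), 'ee_rot': array([-7.04923231e-04,  9.74144845e-01,  2.25923216e-01, -1.53131644e-04]), 'force': array([-0.35317834, -0.16644674, -0.51041367]), 'torque': array([-7.04246325e-05,  1.43834738e-02,  1.39814103e-02]), 'grip_force': 0.0, 'width': 0.08540330614661078}
```

View pics/top0.png

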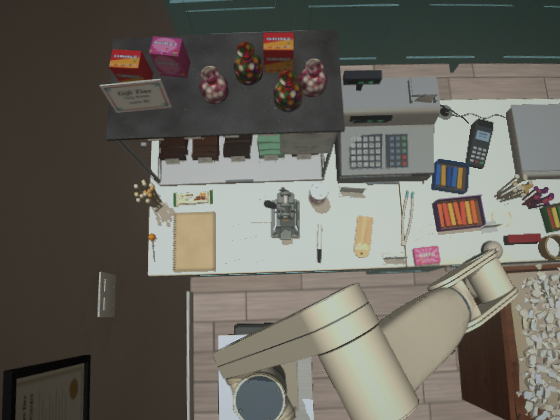

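View pics/scene0.png

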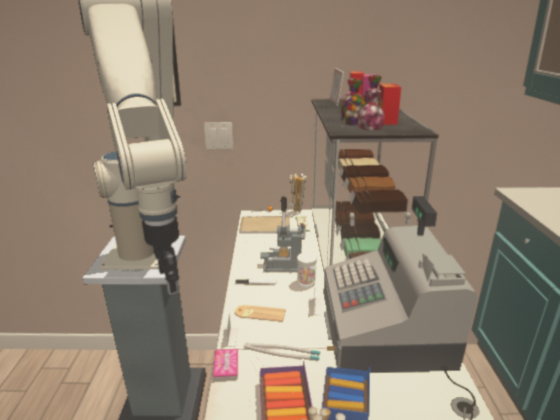

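The top view shows the pad near (194,241), the press near (285,213), the tag near (363,236), the marker at (320,243), the jar at (318,190) and the tongs at (407,215). I'll zoom in on these.

```bash
python3 - <<'E'
from h import *
import pickle
D=pickle.load(open('d.pkl','rb')); im,p=D['top']
c=im[175:275,240:400]; cv2.imwrite('pics/c1.png',cv2.cvtColor(cv2.resize(c,None,fx=5,fy=5,interpolation=cv2.INTER_CUBIC),cv2.COLOR_RGB2BGR))
hsv=cv2.cvtColor(im,cv2.COLOR_RGB2HSV)
for n,(x0,y0,x1,y1),z in(('tag',(345,205,385,265),.006),('pad',(165,200,225,275),.010)):
    m=np.zeros(im.shape[:2],np.uint8); m[y0:y1,x0:x1]=cv2.inRange(hsv,(8,50,80),(28,255,255))[y0:y1,x0:x1]
    cs,_=cv2.findContours(m,0,2); k=max(cs,key=cv2.contourArea)[:,0]
    P=np.array([onz(p,u,v,z)[:2] for u,v in k]).astype(np.float32)
    print(n,cv2.minAreaRect(P),'\n',cv2.boxPoints(cv2.minAreaRect(P)), cv2.minAreaRect(k.astype(np.float32)))
E
```

```text
tag ((0.4722692668437958, -0.36517131328582764), (0.05426003038883209, 0.14930260181427002), 79.80647277832031) 
 [[ 0.393995   -0.37866178]
 [ 0.540941   -0.4050844 ]
 [ 0.55054355 -0.35168085]
 [ 0.40359753 -0.32525823]] ((362.7831115722656, 236.69105529785156), (15.198725700378418, 41.19281005859375), 6.115503787994385)
pad ((0.47633981704711914, 0.23535127937793732), (0.14479126036167145, 0.2097855657339096), 89.96818542480469) 
 [[0.37140685 0.1630139 ]
 [0.5811924  0.16289741]
 [0.5812728  0.30768865]
 [0.37148726 0.30780515]] ((194.0, 241.5), (59.0, 40.0), 90.0)
```

View pics/c1.png

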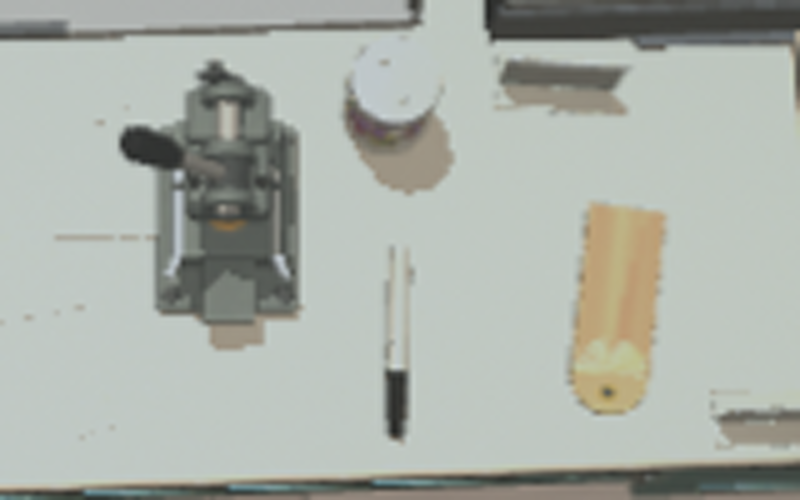

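The tag's round end points toward the robot and its yaw is about -10°. The press front faces -x and the lever leans to +y. Next I compute the move to above the tag.

```bash
cat >> h.py <<'E'
def to(x,y,z,yaw,s=None):
    "shift (mm, in current tool axes) and turn about tool z to bring TCP to x,y,z and tool x to yaw"
    s=s or ctrl.state(); M=rot(s['ee_rot']); d=M.T@(np.array([x,y,z])-s['tool_pos'])*1000
    cy=np.arctan2(M[1,0],M[0,0]); t=(cy-yaw+np.pi/2)%np.pi-np.pi/2
    M2=R.from_euler('z',yaw).as_matrix()@np.diag([1,-1,-1]); 
    print('t',round(s['time'],2),'pos',s['tool_pos'].round(4),'yaw',round(cy,4),'w',round(s['width'],4),'g',round(s['grip_force'],1),'F',s['force'].round(1),'q6',s['qpos'][5].round(2),'| shift',d.round(1),'turn',round(t,4),'| world d mm',((np.array([x,y,z])-s['tool_pos'])*1000).round(1))
E
python3 - <<'E'
from h import *
import pickle
to(.437,-.359,.2,-.178)
D=pickle.load(open('d.pkl','rb')); im,p=D['top']
f=lambda u,v:(240+u/5-.4,175+v/5-.4)
for n,(u,v),z in [('table L',(205,322),.045),('table R',(255,322),.045),('guideL',(182,175),.052),('guideL2',(168,275),.052),('guideR',(274,190),.052),('guideR2',(290,275),.052),('base lr',(298,318),.02),('base ll',(155,312),.02),('base ur',(298,130),.02),('knob',(135,142),.232),('jar lid',(396,83),.1),('jar base',(396,83),0.)]:
    print(n,onz(p,*f(u,v),z).round(4))
E
```

```text
t 0.1 pos [ 0.2749 -0.5607  0.2306] yaw 0.4558 w 0.0854 g 0.0 F [-0.4 -0.2 -0.5] q6 -0.02 | shift [ 234.4 -109.7   30.8] turn 0.6338 | world d mm [162.1 201.7 -30.6]
table L [ 0.4676 -0.0726  0.045 ]
table R [ 0.4664 -0.1071  0.045 ]
guideL [ 0.5707 -0.0601  0.052 ]
guideL2 [ 0.5002 -0.0481  0.052 ]
guideR [ 0.5577 -0.1238  0.052 ]
guideR2 [ 0.4973 -0.1324  0.052 ]
base lr [ 0.4721 -0.138   0.02  ]
base ll [ 0.4799 -0.0377  0.02  ]
base ur [ 0.608  -0.1439  0.02  ]
knob [ 0.5522 -0.0327  0.232 ]
jar lid [ 0.6191 -0.2085  0.1   ]
jar base [ 0.6455 -0.2176  0.    ]
```

>>> send_rows --commands '[[-1,[23.4,-11,3.1],0],[-1,[23.4,-11,3.1],0],[-1,[23.4,-11,3.1],0],[-1,[23.4,-11,3.1],0],[-1,[23.4,-11,3.1],0]]'

```text
time: 0.6
tool_pos: [0.3563, -0.4592, 0.2153]
ee_rot: [-0.0, 0.974, 0.226, -0.0]
force: [-0.1, 0.6, 0.3]
width: 0.0856
grip_force: 0.0
```

>>> send_rows --commands '[[-1,[23.4,-11,3.1],0],[-1,[23.4,-11,3.1],0],[-1,[23.4,-11,3.1],0],[-1,[23.4,-11,3.1],0],[-1,[23.4,-11,3.1],0]]'

```text
time: 1.1
tool_pos: [0.4372, -0.3583, 0.1999]
ee_rot: [-0.0, 0.974, 0.226, -0.0]
force: [-0.0, -0.6, 0.0]
width: 0.0854
grip_force: 0.0
```

>>> send_rows --commands '[[-1,[0,0,0],0.127],[-1,[0,0,0],0.127],[-1,[0,0,0],0.127],[-1,[0,0,0],0.127],[-1,[0,0,0],0.126]]'

```text
time: 1.6
tool_pos: [0.4366, -0.3591, 0.1999]
ee_rot: [-0.0, 0.996, -0.092, -0.0]
force: [-0.2, 0.3, -0.8]
width: 0.0854
grip_force: 0.0
```

```bash
python3 - <<'E'
from h import *
import pickle
to(.437,-.359,.2,-.178)
im,p=snap('wrist','w1'); pickle.dump((im,p),open('w1.pkl','wb')); print(p)
E
```

```text
t 1.6 pos [ 0.4366 -0.3591  0.1999] yaw -0.1833 w 0.0854 g 0.0 F [-0.2  0.3 -0.8] q6 1.04 | shift [ 0.3 -0.2 -0.1] turn -0.0053 | world d mm [0.4 0.1 0.1]
{'K': array([[317.98404124,   0.        , 286.8719509 ],
       [  0.        , 317.98404124, 206.49145847],
       [  0.        ,   0.        ,   1.        ]]), 'k1': -0.06849274019703723, 'eye': array([ 0.50659079, -0.37217642,  0.3414682 ]), 'attitude': array([-0.09158716, -0.63313205,  0.76061483,  0.11054715])}
```

View pics/w1.png

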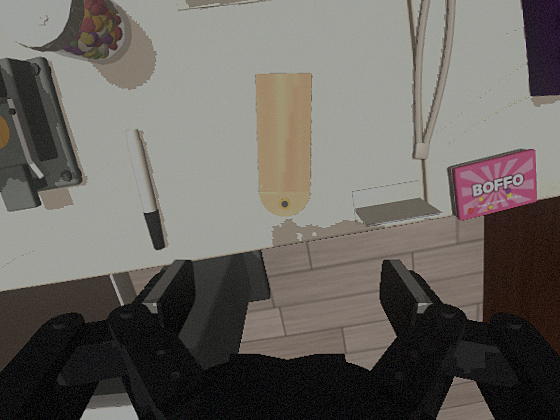

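The wrist view shows the tag spanning columns 256–311 and rows 73–215, with the eyelet at (285,204). I'll measure it.

```bash
python3 - <<'E'
from h import *
import pickle
im,p=pickle.load(open('w1.pkl','rb'))
hsv=cv2.cvtColor(im,cv2.COLOR_RGB2HSV)
m=np.zeros(im.shape[:2],np.uint8); m[60:222,235:330]=cv2.inRange(hsv,(8,55,120),(28,255,255))[60:222,235:330]
m=cv2.morphologyEx(m,cv2.MORPH_OPEN,np.ones((3,3)))
cs,_=cv2.findContours(m,0,1); k=max(cs,key=cv2.contourArea)[:,0]
P=np.array([onz(p,u,v,.006)[:2] for u,v in k]).astype(np.float32)
r=cv2.minAreaRect(P); print(r); c=np.array(r[0]); b=cv2.boxPoints(r); print(b)
e=b[np.argsort(-b[:,0])]; sq=(e[0]+e[1])/2; rd=(e[2]+e[3])/2; yaw=np.arctan2(*(sq-rd)[::-1]); print('yaw',yaw,'sq',sq,'rd',rd,'eyelet',onz(p,285,204,.006))
g=c-.036*(sq-rd)/np.linalg.norm(sq-rd); print(g)
to(g[0],g[1],.004,yaw)
E
```

```text
((0.4722464680671692, -0.36242932081222534), (0.055513396859169006, 0.14754219353199005), 80.02970886230469)
[[ 0.39478377 -0.3769943 ]
 [ 0.5400977  -0.40253937]
 [ 0.5497092  -0.34786433]
 [ 0.40439522 -0.32231927]]
yaw -0.1740142 sq [ 0.54490346 -0.37520185] rd [ 0.39958948 -0.3496568 ] eyelet [ 0.41204203 -0.35241108  0.006     ]
[ 0.43679015 -0.35619638]
t 1.65 pos [ 0.4366 -0.3592  0.2   ] yaw -0.1894 w 0.085 g 0.0 F [0.2 0.3 0.7] q6 1.05 | shift [ -0.3  -2.9 196. ] turn -0.0153 | world d mm [   0.2    3.  -196. ]
```

>>> send_rows --commands '[[-1,[0,-2.9,30],-0.012],[-1,[0,0,40],0],[-1,[0,0,40],0],[-1,[0,0,35],0],[-1,[0,0,25],0]]'

```text
time: 2.15
tool_pos: [0.4363, -0.3556, 0.0278]
ee_rot: [-0.001, 0.997, -0.082, -0.001]
force: [0.3, -0.5, -0.5]
width: 0.0854
grip_force: 0.0
```

>>> send_rows --commands '[[-1,[0,0,15],0],[-1,[0,0,9],0],[-1,[0,0,0],0],[0.2,[0,0,0],0],[0.5,[0,0,0],0]]' --force 40

```text
time: 2.65
tool_pos: [0.4381, -0.3572, 0.0076]
ee_rot: [0.001, 0.997, -0.083, 0.001]
force: [-0.1, 0.1, 0.2]
width: 0.0589
grip_force: 0.0
```

>>> send_rows --commands '[[1,[0,0,0],0],[1,[0,0,0],0],[1,[0,0,0],0],[1,[0,0,0],0],[1,[0,0,0],0]]'

```text
time: 3.15
tool_pos: [0.4374, -0.3565, 0.0064]
ee_rot: [0.0, 0.997, -0.083, 0.0]
force: [0.2, -0.4, -0.6]
width: -0.0002
grip_force: 0.0
```

The fingers closed above the tag, because the tips sit farther back than the TCP when open. I'll open and go lower.

>>> send_rows --commands '[[-1,[0,0,-10],0],[-1,[0,0,0],0],[-1,[0,0,0],0],[-1,[0,0,0],0],[-1,[0,0,0],0]]'

```text
time: 3.65
tool_pos: [0.4373, -0.3565, 0.0162]
ee_rot: [-0.0, 0.997, -0.083, -0.0]
force: [0.0, -1.1, -0.7]
width: 0.0722
grip_force: 0.0
```

>>> send_rows --commands '[[-1,[0,0,0],0],[-1,[0,0,10],0],[-1,[0,0,9.5],0],[-1,[0,0,0],0],[0,[0,0,0],0]]'

```text
time: 4.15
tool_pos: [0.4369, -0.3562, -0.004]
ee_rot: [-0.0, 0.997, -0.083, -0.001]
force: [0.1, -0.2, -0.2]
width: 0.0731
grip_force: 0.0
```

>>> send_rows --commands '[[0.2,[0,0,0],0],[0.4,[0,0,0],0],[0.5,[0,0,0],0],[0.5,[0,0,0],0],[0.5,[0,0,0],0]]'

```text
time: 4.65
tool_pos: [0.4375, -0.3567, -0.0028]
ee_rot: [0.0, 0.997, -0.083, 0.0]
force: [-1.5, 0.3, 4.9]
width: 0.0544
grip_force: 42.5
```

The tag is gripped (54 mm opening, 42 N). I'll lift it and carry it to a point in front of the press.

>>> send_rows --commands '[[0.5,[0,0,-15],0],[0.5,[0,0,-27],0],[0.5,[0,0,-27],0],[0.5,[0,0,-27],0],[0.5,[0,0,-27],0]]'

```text
time: 5.15
tool_pos: [0.4372, -0.3564, 0.1217]
ee_rot: [0.0, 0.997, -0.083, 0.0]
force: [1.1, 0.1, 0.4]
width: 0.0544
grip_force: 42.3
```

>>> send_rows --commands '[[0.5,[-13.8,-31.5,0],0],[0.5,[-13.8,-31.5,0],0],[0.5,[-13.8,-31.5,0],0],[0.5,[-13.8,-31.5,0],0],[0.5,[-13.8,-31.5,0],0]]'

```text
time: 5.65
tool_pos: [0.3949, -0.1887, 0.1206]
ee_rot: [0.0, 0.997, -0.083, 0.0]
force: [0.5, 0.7, -0.3]
width: 0.0545
grip_force: 42.3
```

>>> send_rows --commands '[[0.5,[-13.8,-31.5,0],0],[0.5,[-13.8,-31.5,0],0],[0.5,[-13.8,-31.5,0],0],[0.5,[0,0,0],-0.128],[0.5,[0,0,0],0]]'

```text
time: 6.15
tool_pos: [0.3702, -0.089, 0.1205]
ee_rot: [0.0, 1.0, -0.017, 0.0]
force: [0.3, 0.7, -0.1]
width: 0.0543
grip_force: 42.3
```

```bash
python3 - <<'E'
from h import *
import pickle
to(.37,-.09,.12,-.04)
im,p=snap('wrist','w2'); s=ctrl.state(); pickle.dump((im,p,s),open('w2.pkl','wb')); print(p['eye'],rot(p['attitude']).round(4))
cv2.imwrite('pics/w2b.png',cv2.cvtColor(cv2.resize(im,(800,600),interpolation=cv2.INTER_CUBIC),cv2.COLOR_RGB2BGR))
E
```

```text
t 6.15 pos [ 0.3702 -0.089   0.1205] yaw -0.0349 w 0.0543 g 42.3 F [ 0.3  0.7 -0.1] q6 1.34 | shift [-0.1  1.   0.5] turn 0.0051 | world d mm [-0.2 -1.  -0.5]
[ 0.44105021 -0.09130915  0.26217939] [[-0.034  -0.9587 -0.2824]
 [-0.9994  0.0327  0.0096]
 [-0.      0.2825 -0.9593]]
```

View pics/w2b.png

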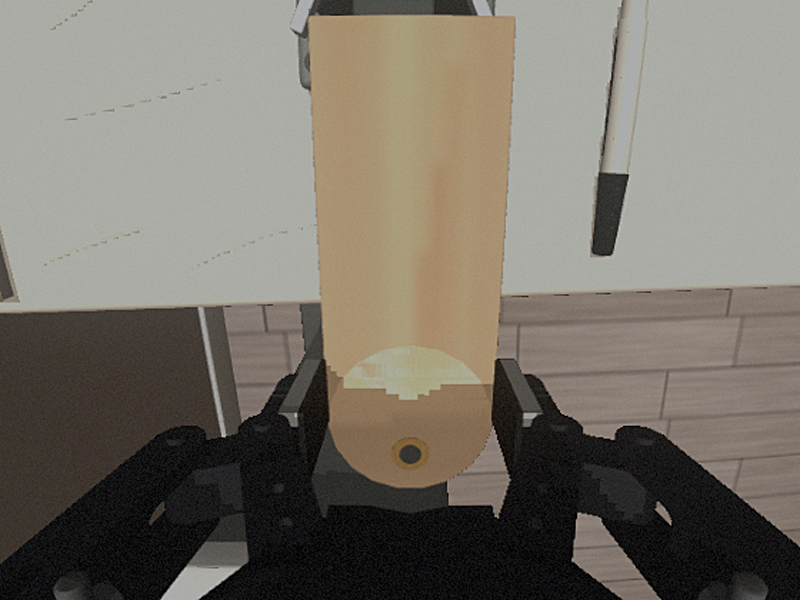

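The tag is held straight and its end spans columns 310–515 in the 800-wide view; the flared guides just show on both sides. The press yaw comes from base edges in earlier views.

```bash
python3 - <<'E'
from h import *
import pickle
D=pickle.load(open('d.pkl','rb')); im,p=D['top']
w,pw=pickle.load(open('w1.pkl','rb'))
c=w[40:225,0:110]; A=cv2.resize(c,None,fx=3.2,fy=3.2,interpolation=cv2.INTER_CUBIC)
c2=im[185:245,262:308]; B=cv2.resize(c2,None,fx=9.8,fy=9.8,interpolation=cv2.INTER_CUBIC)
h=max(A.shape[0],B.shape[0]); o=np.zeros((h,A.shape[1]+B.shape[1],3),np.uint8); o[:A.shape[0],:A.shape[1]]=A; o[:B.shape[0],A.shape[1]:]=B
print(A.shape,B.shape); cv2.imwrite('pics/c2.png',cv2.cvtColor(o,cv2.COLOR_RGB2BGR))
E
```

```text
(592, 352, 3) (588, 451, 3)
```

View pics/c2.png

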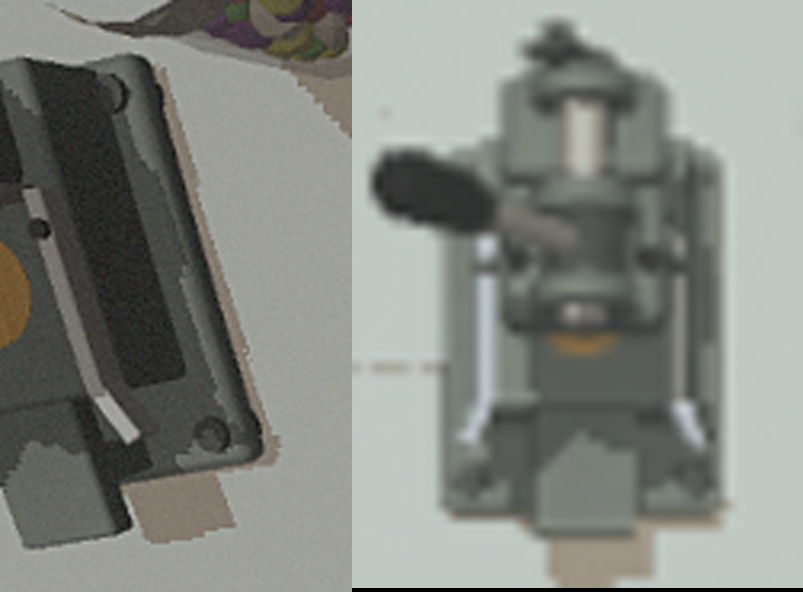

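```bash
python3 - <<'E'
from h import *
import pickle
p=pickle.load(open('d.pkl','rb'))['top'][1]; pw=pickle.load(open('w1.pkl','rb'))[1]
W=lambda u,v,z:onz(pw,u/3.2-.35,40+v/3.2-.35,z)
T=lambda u,v,z:onz(p,262+(u-352)/9.8-.45,185+v/9.8-.45,z)
def show(n,a,b): d=b-a; print(n,a.round(4)[:2],b.round(4)[:2],'len',np.linalg.norm(d).round(4),'ang deg',np.degrees(np.arctan2(d[1],d[0])).round(2))
show('W base edge',W(262,445,.012),W(162,85,.012))
show('W guide R',W(97,395,.052),W(38,190,.052))
show('W table front',W(130,530,.045),W(25,546,.045))
show('T base R',T(719,515,.012),T(719,160,.012))
show('T guideL',T(485,400,.052),T(487,240,.052))
show('T guideR',T(681,400,.052),T(681,240,.052))
show('T table front',T(633,533,.045),T(537,533,.045))
show('T base front',T(715,512,.012),T(447,510,.012))
show('T mouth',T(700,443,.052),T(465,443,.052))
show('T shaft',T(583,318,.138),T(586,100,.138))
E
```

```text
W base edge [ 0.482  -0.1405] [ 0.5988 -0.1466] len 0.1169 ang deg -2.96
W guide R [ 0.5097 -0.1217] [ 0.5697 -0.1259] len 0.0601 ang deg -3.97
W table front [ 0.467  -0.1094] [ 0.4688 -0.0698] len 0.0397 ang deg 87.37
T base R [ 0.4773 -0.1378] [ 0.6089 -0.1435] len 0.1317 ang deg -2.45
T guideL [ 0.5149 -0.0552] [ 0.5728 -0.0578] len 0.058 ang deg -2.52
T guideR [ 0.5124 -0.1245] [ 0.5704 -0.1268] len 0.058 ang deg -2.35
T table front [ 0.4666 -0.1058] [ 0.4678 -0.072 ] len 0.0339 ang deg 88.01
T base front [ 0.4785 -0.1364] [ 0.4825 -0.0399] len 0.0966 ang deg 87.57
T mouth [ 0.4968 -0.1305] [ 0.4997 -0.0477] len 0.0829 ang deg 88.0
T shaft [ 0.5254 -0.0897] [ 0.6008 -0.0935] len 0.0755 ang deg -2.85
```

```bash
cat >> h.py <<'E'
PY=-.045; PM=np.array([.496,-.0891]); PX=np.array([np.cos(PY),np.sin(PY)]); PYv=np.array([-PX[1],PX[0]])
def press(x,y): return PM+PX*(x+.053)+PYv*y   # press coords (m) -> world xy
def inpress(w): d=np.array(w)[:2]-PM; return np.array([d@PX-.053,d@PYv])
E
python3 - <<'E'
from h import *
import pickle
im,p,s=pickle.load(open('w2.pkl','rb'))
hsv=cv2.cvtColor(im,cv2.COLOR_RGB2HSV)
m=cv2.inRange(hsv,(8,60,100),(28,255,255)); z=s['tool_pos'][2]+.0028+.006
L=[];Rr=[]
for v in range(30,240,10):
    r=np.where(m[v,180:400])[0]+180
    L.append(onz(p,r.min()-.5,v,z)[:2]); Rr.append(onz(p,r.max()+.5,v,z)[:2])
L=np.array(L);Rr=np.array(Rr)
a=[np.polyfit(q[:,0],q[:,1],1) for q in(L,Rr)]; print(a,'width',np.mean(np.linalg.norm(L-Rr,axis=1)))
col=np.where(m[:60,285])[0].min(); sq=onz(p,285,col-.5,z); print('sq row',col,sq)
M=rot(s['ee_rot'])
mid=(L+Rr)/2
for i in(0,-1): print('mid in tool',(M.T@(np.r_[mid[i],z]-s['tool_pos']))*1000)
print('sq tool',(M.T@(sq-s['tool_pos']))*1000, 'yaw tool',np.arctan2(M[1,0],M[0,0]))
t=press(-.170,0); to(t[0],t[1],.060,PY)
E
```

```text
[array([-0.03786651, -0.04726704]), array([-0.03733936, -0.10258367])] width 0.05504955691111236
sq row 10 [ 0.47938979 -0.09190658  0.12931326]
mid in tool [101.83021413  -1.02131811  -8.66126242]
mid in tool [20.43062593 -0.98945981 -8.77246259]
sq tool [108.84275452  -2.00756668  -8.65204743] yaw tool -0.03947309439360644
t 6.2 pos [ 0.3706 -0.0896  0.1205] yaw -0.0395 w 0.0544 g 42.3 F [ 0.  -0.3 -0.3] q6 1.34 | shift [ 8.2 -6.1 60.5] turn 0.0055 | world d mm [  8.6   5.8 -60.5]
```

>>> send_rows --commands '[[0.5,[5,-5.5,20],0.006],[0.5,[5,0,20],0],[0.5,[4,0,20],0],[0.5,[0,0,0],0]]'

```text
time: 6.6
tool_pos: [0.384, -0.0853, 0.0585]
ee_rot: [-0.0, 1.0, -0.024, -0.001]
force: [0.2, -0.1, -0.3]
width: 0.0545
grip_force: 42.5
```

```bash
python3 - <<'E'
from h import *
import pickle
t=press(-.165,0); to(t[0],t[1],.060,PY)
im,p=snap('wrist','w3'); s=ctrl.state(); pickle.dump((im,p,s),open('w3.pkl','wb'))
c=im[0:130,180:400]; cv2.imwrite('pics/w3c.png',cv2.cvtColor(cv2.resize(c,None,fx=3.6,fy=3.6,interpolation=cv2.INTER_CUBIC),cv2.COLOR_RGB2BGR))
E
```

```text
t 6.6 pos [ 0.384  -0.0853  0.0585] yaw -0.0478 w 0.0545 g 42.5 F [ 0.2 -0.1 -0.3] q6 1.37 | shift [ 0.  -1.2 -1.5] turn -0.0028 | world d mm [0.1 1.2 1.5]
```

View pics/w3c.png

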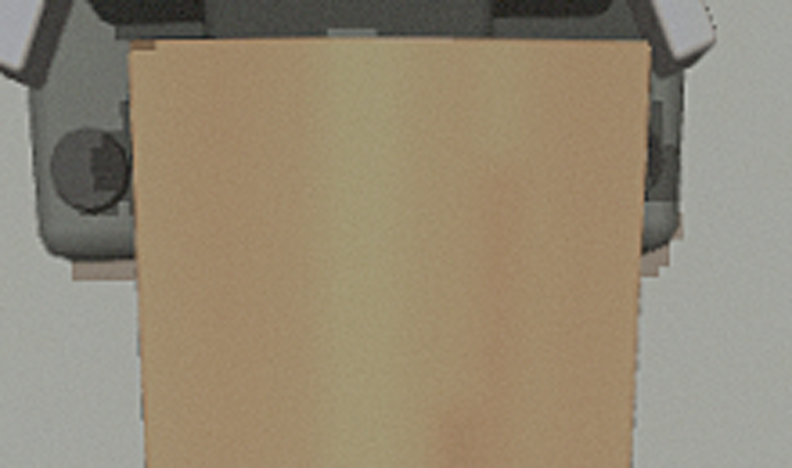

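The tag end spans x 130–650 in the crop, the guide tips show at about x 28 and 672, and the base edges at about x 35 and 683. The tag therefore looks a few mm too far to -y; I'll quantify it.

```bash
python3 - <<'E'
from h import *
import pickle
im,p,s=pickle.load(open('w3.pkl','rb'))
C=lambda u,v,z:onz(p,180+u/3.6-.36,v/3.6-.36,z)
zt=s['tool_pos'][2]+.0088
for n,a,b in[('tag',C(130,42,zt),C(650,42,zt)),('tag2',C(140,300,zt),C(640,300,zt)),('guide tips',C(28,68,.052),C(672,62,.052)),('base',C(35,180,.02),C(683,180,.02)),('base.012',C(35,180,.012),C(683,180,.012))]:
    m=(a+b)/2; print(n,m.round(4),'width',np.linalg.norm(a-b).round(4),'press',inpress(m).round(4), inpress(a).round(4), inpress(b).round(4))
E
```

```text
tag [ 0.4925 -0.0907  0.0681] width 0.0542 press [-0.0565 -0.0018] [-0.0564  0.0253] [-0.0565 -0.0289]
tag2 [ 0.4666 -0.0895  0.0681] width 0.0545 press [-0.0823 -0.0017] [-0.0823  0.0255] [-0.0824 -0.029 ]
guide tips [ 0.4949 -0.0861  0.052 ] width 0.0758 press [-0.0542  0.003 ] [-0.0544  0.0409] [-0.0541 -0.0349]
base [ 0.4878 -0.086   0.02  ] width 0.0946 press [-0.0613  0.0027] [-0.0611  0.05  ] [-0.0615 -0.0446]
base.012 [ 0.4893 -0.0859  0.012 ] width 0.0988 press [-0.0599  0.0029] [-0.0597  0.0523] [-0.06   -0.0465]
```

>>> send_rows --commands '[[0.5,[0,-4.5,5],0],[0.5,[0,0,5],0],[0.5,[0,0,3.5],0],[0.5,[0,0,0],0]]'

```text
time: 7.05
tool_pos: [0.3844, -0.0803, 0.0463]
ee_rot: [-0.0, 1.0, -0.022, -0.0]
force: [-0.2, -0.4, 0.6]
width: 0.0544
grip_force: 42.5
```

>>> send_rows --commands '[[0.5,[0,0,1],0],[0.5,[0,0,0],0]]'

```text
time: 7.25
tool_pos: [0.3846, -0.0804, 0.0454]
ee_rot: [0.0, 1.0, -0.022, 0.0]
force: [-0.0, -0.1, -0.0]
width: 0.0542
grip_force: 42.5
```

>>> send_rows --commands '[[0.5,[10,0,0],0],[0.5,[10,0,0],0],[0.5,[10,0,0],0],[0.5,[0,0,0],0]]'

```text
time: 7.65
tool_pos: [0.4171, -0.082, 0.0456]
ee_rot: [0.0, 1.0, -0.022, 0.001]
force: [-0.5, 0.7, -0.6]
width: 0.0542
grip_force: 42.5
```

```bash
python3 - <<'E'
from h import *
import pickle
t=press(-.089,0.004); to(t[0],t[1],.042,PY); print(ctrl.state()['torque'])
im,p=snap('wrist','w4'); s=ctrl.state(); pickle.dump((im,p,s),open('w4.pkl','wb'))
c=im[0:130,180:400]; cv2.imwrite('pics/w4c.png',cv2.cvtColor(cv2.resize(c,None,fx=3.6,fy=3.6,interpolation=cv2.INTER_CUBIC),cv2.COLOR_RGB2BGR))
E
```

```text
t 7.65 pos [ 0.4171 -0.082   0.0456] yaw -0.0439 w 0.0542 g 42.5 F [-0.5  0.7 -0.6] q6 1.39 | shift [43.1 -0.4  3.7] turn 0.0011 | world d mm [43.1 -1.5 -3.6]
[ 0.03464419  0.0205107  -0.00376052]
```

View pics/w4c.png

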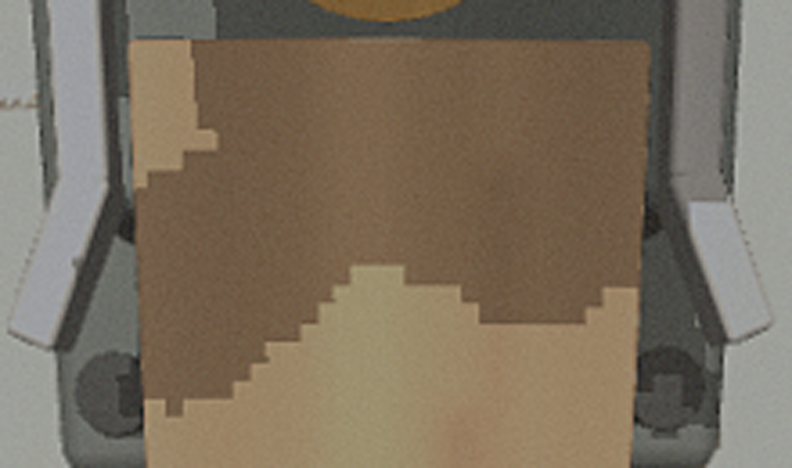

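The tag end (130–650) now sits centrally between the guides (inner edges 105 and 675). I'll lower it onto the bed and push in.

>>> send_rows --commands '[[0.5,[8,0,1],0],[0.5,[8,0,1],0],[0.5,[8,0,0],0],[0.5,[8,0,0],0],[0.5,[0,0,0],0]]'

```text
time: 8.2
tool_pos: [0.4482, -0.0833, 0.0435]
ee_rot: [0.0, 1.0, -0.022, 0.001]
force: [0.5, 1.2, 0.0]
width: 0.054
grip_force: 42.5
```

>>> send_rows --commands '[[0.5,[3,0,0],0],[0.5,[3,0,0],0],[0.5,[2,0,0],0],[0.5,[0,0,0],0]]'

```text
time: 8.6
tool_pos: [0.4547, -0.0835, 0.0434]
ee_rot: [0.0, 1.0, -0.022, 0.0]
force: [-0.2, -0.3, -0.0]
width: 0.0544
grip_force: 42.5
```

>>> send_rows --commands '[[0.5,[1.5,0,0.5],0],[0.5,[1.5,0,0],0],[0.5,[0,0,0],0]]'

```text
time: 8.9
tool_pos: [0.4577, -0.0836, 0.0428]
ee_rot: [0.0, 1.0, -0.022, 0.0]
force: [0.6, -0.4, -0.4]
width: 0.0544
grip_force: 42.5
```

>>> send_rows --commands '[[0.5,[1.5,0,0.5],0],[0.5,[1.5,0,0],0],[0.5,[0,0,0],0]]'

```text
time: 9.2
tool_pos: [0.4607, -0.0837, 0.0423]
ee_rot: [0.0, 1.0, -0.022, 0.0]
force: [0.1, -0.6, -0.4]
width: 0.0543
grip_force: 42.6
```

>>> send_rows --commands '[[0.5,[1.5,0,0.5],0],[0.5,[0,0,0],0],[0.5,[0,0,0],0]]'

```text
time: 9.5
tool_pos: [0.4609, -0.0837, 0.042]
ee_rot: [-0.0, 1.0, -0.022, -0.001]
force: [-4.9, -0.5, 7.8]
width: 0.0545
grip_force: 43.4
```

>>> send_rows --commands '[[0.5,[1.5,0,0.5],0],[0.5,[0,0,0],0],[0.5,[0,0,0],0]]'

```text
time: 9.8
tool_pos: [0.4609, -0.0837, 0.0419]
ee_rot: [-0.0, 1.0, -0.022, -0.002]
force: [-10.3, -1.3, 19.6]
width: 0.0542
grip_force: 44.5
```

The tag is on the bed and against the stop (x reaction -10 N). I'll ease off, release, rise, shut the fingers and go to the lever's +y side.

>>> send_rows --commands '[[0.5,[-0.7,0,-1.3],0],[0.2,[0,0,0],0],[-0.2,[0,0,0],0],[-1,[0,0,0],0],[-1,[0,0,0],0]]'

```text
time: 10.3
tool_pos: [0.4634, -0.0839, 0.0426]
ee_rot: [0.0, 1.0, -0.022, 0.001]
force: [-0.5, 0.3, 0.1]
width: 0.0811
grip_force: 0.0
```

>>> send_rows --commands '[[-1,[0,0,0],0],[-1,[0,0,-15],0],[-1,[0,0,-35],0],[-1,[0,0,-40],0],[-1,[0,0,-40],0]]'

```text
time: 10.8
tool_pos: [0.4626, -0.0837, 0.1739]
ee_rot: [-0.0, 1.0, -0.022, -0.0]
force: [1.3, -0.4, -1.3]
width: 0.0851
grip_force: 0.0
```

>>> send_rows --commands '[[1,[0,0,-40],0],[1,[0,0,-40],0],[1,[0,0,-18],0],[1,[0,-29,0],0],[1,[0,-29,0],0]]'

```text
time: 11.3
tool_pos: [0.466, -0.0256, 0.2718]
ee_rot: [0.0, 1.0, -0.023, 0.001]
force: [-0.1, 0.7, -0.3]
width: 0.0125
grip_force: 0.0
```

```bash
python3 - <<'E'
from h import *
import pickle
im,p=snap('wrist','w5'); to(.555,.028,.215,PY)
D={c:snap(c,c+'5') for c in('top','scene')}; pickle.dump(D,open('d5.pkl','wb'))
t=D['top'][0][180:250,260:330]; s=D['scene'][0][180:290,215:325]
o=np.hstack([cv2.resize(t,(400,400),interpolation=2),cv2.resize(s,(400,400),interpolation=2)]); cv2.imwrite('pics/c5.png',cv2.cvtColor(o,cv2.COLOR_RGB2BGR))
E
```

```text
t 11.35 pos [ 0.4656 -0.0224  0.2713] yaw -0.0449 w 0.0047 g 0.0 F [-0.2  2.   0.9] q6 1.54 | shift [ 86.9 -54.2  56.6] turn 0.0001 | world d mm [ 89.4  50.4 -56.3]
```

View pics/c5.png

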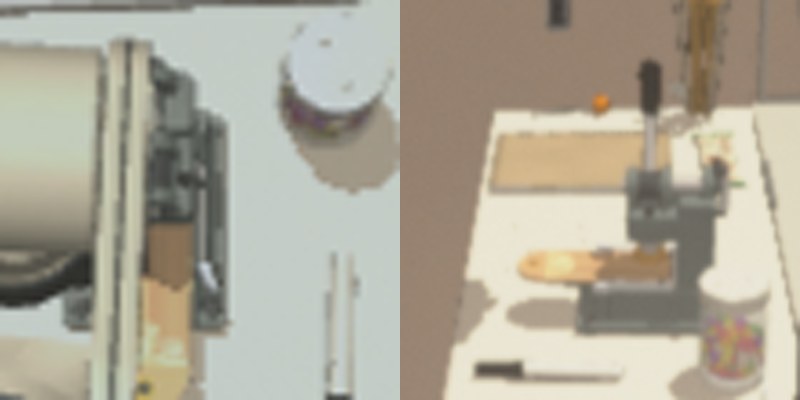

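The tag lies flat and fully inside the press. Now the lever.

>>> send_rows --commands '[[1,[0,-27,0],0],[1,[0,-28,0],0],[1,[29,0,0],0],[1,[29,0,0],0],[1,[29,0,0],0]]'

```text
time: 11.95
tool_pos: [0.5558, 0.0248, 0.2706]
ee_rot: [0.0, 1.0, -0.022, 0.0]
force: [0.0, 0.5, 0.3]
width: -0.0003
grip_force: 0.0
```

>>> send_rows --commands '[[1,[0,0,19],0],[1,[0,0,19],0],[1,[0,0,18],0],[1,[0,10,0],0],[1,[0,10,0],0]]'

```text
time: 12.45
tool_pos: [0.5538, 0.0041, 0.2146]
ee_rot: [0.0, 1.0, -0.022, -0.0]
force: [0.3, -0.1, 0.4]
width: 0.0001
grip_force: 0.0
```

>>> send_rows --commands '[[1,[0,10,0],0],[1,[0,8,0],0],[1,[0,6,0],0],[1,[0,5,0],0]]'

```text
time: 12.85
tool_pos: [0.5546, -0.0232, 0.2175]
ee_rot: [-0.001, 1.0, -0.023, 0.003]
force: [0.6, 8.3, 6.9]
width: -0.0002
grip_force: 4.5
```

>>> send_rows --commands '[[1,[0,5,0],0],[1,[0,5,0],0],[1,[0,5,0],0],[1,[0,5,0],0]]'

```text
time: 13.25
tool_pos: [0.5526, -0.0442, 0.2162]
ee_rot: [-0.0, 1.0, -0.022, 0.002]
force: [-0.4, 2.9, 1.9]
width: -0.0
grip_force: 1.7
```

>>> send_rows --commands '[[1,[0,6,0],0],[1,[0,6,0],0],[1,[0,6,0],0],[1,[0,6,0],0]]'

```text
time: 13.65
tool_pos: [0.5509, -0.0688, 0.2152]
ee_rot: [0.0, 1.0, -0.022, 0.001]
force: [0.4, -0.3, 3.0]
width: 0.0
grip_force: 1.2
```

>>> send_rows --commands '[[1,[0,6,0],0],[1,[0,6,0],0],[1,[0,6,0],0],[1,[0,0,0],0]]'

```text
time: 14.05
tool_pos: [0.5495, -0.0865, 0.2143]
ee_rot: [0.0, 1.0, -0.023, -0.0]
force: [-0.2, -0.5, 0.0]
width: -0.0002
grip_force: 0.0
```

```bash
python3 - <<'E'
from h import *
D0=np.array(.0); to(.5495,-.202,.215,PY)
im,p=snap('scene','scene6')
# black grip pixels above the shaft in the scene picture: compare with expected open / closed knob
for n,y in(('open',.0575),('closed',-.0575)):
    w=np.array([.550,-.087])+np.array([.045,.999])*y; print(n,proj(p,[*w,.232]).round(0))
g=cv2.cvtColor(im,cv2.COLOR_RGB2GRAY); print(np.argwhere(g[180:225,265:310]<45).mean(0)+[180,265], (g[180:225,265:310]<45).sum())
im2=ctrl.snapshot('top'); p2=ctrl.camera_params('top')
for n,y in(('open',.0575),('closed',-.0575)):
    w=np.array([.550,-.087])+np.array([.045,.999])*y; print('top',n,proj(p2,[*w,.232]).round(0))
g2=cv2.cvtColor(im2,cv2.COLOR_RGB2GRAY); print(g2[196:212:2,256:316:3])
E
```

```text
t 14.05 pos [ 0.5495 -0.0865  0.2143] yaw -0.045 w -0.0002 g 0.0 F [-0.2 -0.5  0. ] q6 1.44 | shift [  5.2 115.4  -0.7] turn -0.0 | world d mm [  -0.  -115.5    0.7]
open [284. 198.]
closed [283. 212.]
[nan nan] 0
top open [266. 203.]
top closed [303. 203.]
[[176 182  75  83  83  77  95  82  95  99 133 106  81  98  59 183 116 177
   94 195]
 [167 183 129 150 148  96  54 115  83  83  83  83 102  68  50 183 134 164
   80 104]
 [141 185 190 190 184 177 167 159 160 139 112 118  70  48  53 182 157 162
  108  88]
 [112 180 189 188 185 177 169 163 158 162 165 174 169 123  55 182 182 148
  122 101]
 [120 176 182 185 179 177 180 180 178 167 166 175 181 183 172 175 182 158
  184 121]
 [141 169 175 165 168 140 124 128 164 176 170 172 177 180 179 174 185 194
  194 145]
 [168 119 144 100 111 131 104  99  86  91 137 160 169 171 156 174 190 195
  194 179]
 [194  81 108 142 154 160 161 161 156 144 121 101 147 165 153 175 192 195
  194 195]]<stdin>:7: RuntimeWarning: Mean of empty slice.
  ret = um.true_divide(
```

The force fell to zero past upright, so the lever snapped over. Now over the top to the -y side; contact there will confirm it.

>>> send_rows --commands '[[1,[0,-4,-19],0],[1,[0,0,-20],0],[1,[0,0,-20],0],[1,[0,40,0],0],[1,[0,40,0],0]]'

```text
time: 14.65
tool_pos: [0.547, -0.1614, 0.2746]
ee_rot: [0.0, 1.0, -0.021, 0.001]
force: [0.2, -0.5, -0.7]
width: -0.0003
grip_force: 0.0
```

>>> send_rows --commands '[[1,[4,42,0],0],[1,[0,0,0],0],[1,[0,0,20],0],[1,[0,0,20],0],[1,[0,0,19],0]]'

```text
time: 15.15
tool_pos: [0.5485, -0.2031, 0.2139]
ee_rot: [-0.0, 1.0, -0.022, -0.0]
force: [0.5, 0.3, -0.6]
width: -0.0002
grip_force: 0.0
```

```bash
python3 - <<'E'
from h import *
to(.550,-.087,.215,PY)
im,p=snap('scene','scene7'); g=cv2.cvtColor(im,cv2.COLOR_RGB2GRAY); print(g[190:226:3,262:310:3])
E
```

```text
t 15.15 pos [ 0.5485 -0.2031  0.2139] yaw -0.044 w -0.0002 g 0.0 F [ 0.5  0.3 -0.6] q6 1.24 | shift [  -3.6 -116.1   -1.1] turn 0.001 | world d mm [  1.5 116.1   1.1]
[[133 133 133 133 127 100  62  63  62  98 110 101  91 105 127 134]
 [133 132 133 132 134  90  64  63  64  87 112  99 102 115 131 134]
 [133 133 134 133 135  92  65  86  66  86 124 112 123 120 126 134]
 [134 133 133 133 133  92  63  99  65  87 122 113  97 121 133 136]
 [133 133 134 134 134 125  65 119  66  99 120 111  96 114 133 134]
 [134 133 133 137 135 125  80 123  77 109 141 102  92 117 134 134]
 [131 134 134 141 137 132  68  77  66 133 137 103 100 121 145 144]
 [204 199 158 184 223 223  84  69  71 197 171 127 137 211 226 227]
 [226 226 226 226 226 225  88  70  73 153 164 164 211 225 227 228]
 [179 173 176 176 176 177 139  69 119 179 199 187 207 197 195 225]
 [183 182 184 185 186 187 148  70 121 203 228 220 207 219 191 225]
 [183 184 186 188 188 186 148  74 122 194 228 228 201 155 201 219]]
```

>>> send_rows --commands '[[1,[0,-10,0],0],[1,[0,-10,0],0],[1,[0,-8,0],0],[1,[0,-6,0],0]]'

```text
time: 15.6
tool_pos: [0.5506, -0.1686, 0.2157]
ee_rot: [0.0, 1.0, -0.022, 0.001]
force: [0.3, 0.7, -0.3]
width: 0.0003
grip_force: 0.0
```

>>> send_rows --commands '[[1,[0,-6,0],0],[1,[0,-6,0],0],[1,[0,-6,0],0],[1,[0,-6,0],0]]'

```text
time: 16.0
tool_pos: [0.5529, -0.1475, 0.2169]
ee_rot: [0.002, 1.0, -0.022, 0.002]
force: [-0.2, -7.5, 7.0]
width: 0.0001
grip_force: 3.9
```

>>> send_rows --commands '[[1,[0,-6,0],0],[1,[0,-6,0],0],[1,[0,-6,0],0],[1,[0,-6,0],0]]'

```text
time: 16.4
tool_pos: [0.5525, -0.1215, 0.2152]
ee_rot: [0.0, 1.0, -0.022, 0.001]
force: [-0.4, -1.8, 3.6]
width: 0.0003
grip_force: 2.0
```

>>> send_rows --commands '[[1,[0,-8,0],0],[1,[0,-8,0],0],[1,[0,-8,0],0],[1,[0,-8,0],0],[1,[0,0,0],0]]'

```text
time: 16.9
tool_pos: [0.5532, -0.0885, 0.2142]
ee_rot: [-0.0, 1.0, -0.022, -0.001]
force: [0.0, -0.5, -0.1]
width: 0.0
grip_force: 0.0
```

The lever was closed (contact at -y) and has snapped back. Now I return to the tag.

>>> send_rows --commands '[[1,[0,3,-20],0],[1,[0,0,-20],0],[1,[0,0,-20],0],[1,[-30,0,0],0],[1,[-30,0,0],0]]'

```text
time: 17.4
tool_pos: [0.4933, -0.0902, 0.2749]
ee_rot: [0.0, 1.0, -0.022, 0.0]
force: [-0.2, -1.2, -1.0]
width: -0.0001
grip_force: 0.0
```

>>> send_rows --commands '[[-1,[-30,-3,0],0],[-1,[0,0,0],0],[-1,[0,0,0],0],[-1,[0,0,0],0],[-1,[0,0,0],0]]'

```text
time: 17.9
tool_pos: [0.4646, -0.086, 0.2746]
ee_rot: [0.0, 1.0, -0.022, 0.0]
force: [-0.0, -0.2, 0.3]
width: 0.0723
grip_force: 0.0
```

```bash
python3 - <<'E'
from h import *
import pickle
to(.4615,-.0837,.0425,PY)
im,p=snap('wrist','w8'); s=ctrl.state(); hsv=cv2.cvtColor(im,cv2.COLOR_RGB2HSV)
m=cv2.inRange(hsv,(8,60,100),(28,255,255)); n,l,st,c=cv2.connectedComponentsWithStats(m); i=1+st[1:,4].argmax(); print(st[i],c[i])
k=np.argwhere(l==i); v=k[:,0].max(); print('round tip',onz(p,k[k[:,0]==v,1].mean(),v,.051))
for v in range(st[i][1]+20,st[i][1]+st[i][3]-70,25):
    q=k[k[:,0]==v,1]; a,b=onz(p,q.min(),v,.051),onz(p,q.max(),v,.051); print(((a+b)/2).round(4),np.linalg.norm(a-b).round(4))
im,p=snap('scene','scene8'); g=cv2.cvtColor(im,cv2.COLOR_RGB2GRAY); a=np.argwhere(g[190:225,272:298]<50)+[190,272]; print('dark grip px',len(a),a.mean(0))
E
```

```text
t 17.9 pos [ 0.4646 -0.086   0.2746] yaw -0.0441 w 0.0723 g 0.0 F [-0.  -0.2  0.3] q6 1.41 | shift [ -3.3  -2.2 232.1] turn 0.0009 | world d mm [  -3.1    2.3 -232.1]
[    0    89   113   157 14316] [ 51.53066499 169.80623079]
round tip [0.38958041 0.24207961 0.051     ]
[0.5576 0.1932 0.051 ] 0.1093
[0.5292 0.1968 0.051 ] 0.1175
[0.4998 0.2009 0.051 ] 0.1263
dark grip px 0 [nan nan]<stdin>:9: RuntimeWarning: Mean of empty slice.
  ret = um.true_divide(
```

```bash
python3 - <<'E'
from h import *
im=cv2.cvtColor(cv2.imread('pics/w8.png'),cv2.COLOR_BGR2RGB); p=ctrl.camera_params('wrist'); hsv=cv2.cvtColor(im,cv2.COLOR_RGB2HSV)
m=cv2.inRange(hsv,(8,60,70),(28,255,255)); m[:,:200]=0; m[:,400:]=0; n,l,st,c=cv2.connectedComponentsWithStats(m); i=1+st[1:,4].argmax(); print(st[i],c[i])
k=np.argwhere(l==i); v=k[:,0].max(); print('round tip',onz(p,k[k[:,0]==v,1].mean(),v,.051),inpress(onz(p,k[k[:,0]==v,1].mean(),v,.051)))
for v in range(st[i][1]+10,st[i][1]+st[i][3],12):
    q=k[k[:,0]==v,1]; a,b=onz(p,q.min(),v,.051),onz(p,q.max(),v,.051); print(((a+b)/2).round(4),np.linalg.norm(a-b).round(4))
for n,y in(('open',.0575),('closed',-.0575)):
    w=np.array([.550,-.087])+np.array([.045,.999])*y; print(n,proj(p,[*w,.232]).round(0))
g=cv2.cvtColor(im,cv2.COLOR_RGB2GRAY); print(g[0:40:5,130:440:12])
E
```

```text
[ 260  123   51   89 3310] [285.72114804 163.13111782]
round tip [ 0.42200281 -0.08106452  0.051     ] [-0.12728375  0.00469859]
[ 0.5137 -0.0858  0.051 ] 0.054
[ 0.5004 -0.0852  0.051 ] 0.0545
[ 0.4867 -0.0846  0.051 ] 0.055
[ 0.4728 -0.0845  0.051 ] 0.0544
[ 0.4587 -0.0833  0.051 ] 0.0538
[ 0.4442 -0.0833  0.051 ] 0.0532
[ 0.4295 -0.0826  0.051 ] 0.0395
open [178.  87.]
closed [387.  87.]
[[179 179 178 181 177 178 177 178 179 178 176 179  82 177 178 178 179 176
  178 180 179 180 177 177 177 178]
 [178 179 178 180 179 178 177 177 179 178 178  77  80 186 176 178 180 180
  176 178 180 180 179 179 175 179]
 [180 179 178 175 180 179 178 176 178 176 179  60  46  64 180 174 181 179
  178 177 151 178 178 180 177 178]
 [178 180 178 178 178 177 176 177 177 177 177 184 121 125 126 180 177 178
  178 175 123 179 177 178 176 181]
 [175 179 178 180 178 179 178 176 179 177 179  57 116 119 102 180 176 175
  179 181 139 180 179 180 180 177]
 [177 179 178 179 179 179 177 178 176 178 187  61 123 121 100 124 178 177
  179 149 135 180 180 178 179 177]
 [179 179 178 176 179 176 179 177 179 176 166  72  55  49  53 122 180 177
  177 123  95 188 179 180 158 178]
 [177 178 179 176 177 179 177 176 182 178 165 131  62 146  88 122 175 179
  175 124  85  71 177 180 179 176]]
```

```bash
python3 - <<'E'
import cv2
g=cv2.imread('pics/w8.png',0); print(g[80:96:6,150:210:5]); print(g[80:96:6,360:420:5])
E
```

```text
[[177 175 176  54  43  53  51  45  45  43  48  43]
 [177 176 188  53  52  48  49  46  47  50  46  48]
 [179 177 184  54  54  51  60  45  48  45  47  48]]
[[178 176 179 138 139 141 139 141 141 143 181 177]
 [177 180 179 177 180 137 142 137 176 177 177 175]
 [179 178 179 178 178 177 176 178 181 179 179 178]]
```

>>> send_rows --commands '[[-1,[-3.3,-2.5,40],0],[-1,[0,0,45],0],[-1,[0,0,45],0],[-1,[0,0,40],0],[-1,[0,0,35],0]]'

```text
time: 18.5
tool_pos: [0.4604, -0.0831, 0.0675]
ee_rot: [-0.0, 1.0, -0.022, -0.0]
force: [0.5, -0.4, -0.6]
width: 0.0851
grip_force: 0.0
```

>>> send_rows --commands '[[-1,[0,0,20],0],[-1,[0,0,7],0],[0,[0,0,0],0],[0.2,[0,0,0],0],[0.5,[0,0,0],0]]'

```text
time: 19.0
tool_pos: [0.4614, -0.0834, 0.044]
ee_rot: [0.0, 1.0, -0.022, 0.001]
force: [-0.3, -0.0, 0.3]
width: 0.0541
grip_force: 41.8
```

>>> send_rows --commands '[[0.5,[0,0,0],0],[0.5,[0,0,0],0],[0.5,[0,0,0],0]]'

```text
time: 19.3
tool_pos: [0.4614, -0.0834, 0.0438]
ee_rot: [0.0, 1.0, -0.022, 0.001]
force: [-2.1, 0.6, 8.0]
width: 0.0544
grip_force: 42.7
```

The lever is back open and the tag is regripped. I'll draw it out and carry it over the pad.

>>> send_rows --commands '[[0.5,[-5,0,-1],0],[0.5,[-15,0,0],0],[0.5,[-15,0,0],0],[0.5,[-15,0,0],0],[0.5,[-15,0,0],0]]'

```text
time: 19.8
tool_pos: [0.395, -0.0803, 0.044]
ee_rot: [0.0, 1.0, -0.022, 0.0]
force: [0.6, 0.1, 0.4]
width: 0.0545
grip_force: 42.1
```

>>> send_rows --commands '[[0.5,[-15,0,0],0],[0.5,[-5,0,-20],0],[0.5,[0,0,-25],0],[0.5,[0,0,-25],0],[0.5,[0,0,0],-0.044]]'

```text
time: 20.3
tool_pos: [0.3771, -0.0799, 0.1163]
ee_rot: [0.001, 1.0, 0.0, 0.003]
force: [-0.3, -0.4, -0.4]
width: 0.0541
grip_force: 42.4
```

```bash
python3 - <<'E'
from h import *
to(.442,.238,.10,0)
E
```

```text
t 20.3 pos [ 0.3771 -0.0799  0.1163] yaw 0.0003 w 0.0541 g 42.4 F [-0.3 -0.4 -0.4] q6 1.33 | shift [  64.9 -317.9   16.2] turn 0.0003 | world d mm [ 64.9 317.9 -16.3]
```

>>> send_rows --commands '[[0.5,[0,-32,0],0],[0.5,[0,-32,0],0],[0.5,[0,-32,0],0],[0.5,[0,-32,0],0],[0.5,[13,-32,0],0]]'

```text
time: 20.8
tool_pos: [0.3867, 0.0815, 0.1137]
ee_rot: [0.0, 1.0, -0.0, -0.001]
force: [0.9, -1.4, 0.4]
width: 0.0539
grip_force: 42.4
```

>>> send_rows --commands '[[0.5,[13,-32,0],0],[0.5,[13,-32,0],0],[0.5,[13,-32,0],0],[0.5,[13,-32,0],0],[0.5,[0,-30,0],0]]'

```text
time: 21.3
tool_pos: [0.4422, 0.2404, 0.1141]
ee_rot: [-0.001, 1.0, -0.0, 0.001]
force: [0.9, 0.2, 0.4]
width: 0.0538
grip_force: 42.4
```

```bash
python3 - <<'E'
from h import *
im,p=snap('wrist','w9'); to(.442,.238,.03,0)
s=ctrl.state()
hsv=cv2.cvtColor(im,cv2.COLOR_RGB2HSV)
cv2.imwrite('pics/w9b.png',cv2.cvtColor(im,cv2.COLOR_RGB2BGR))
E
```

```text
t 21.35 pos [0.4422 0.2436 0.1143] yaw 0.0006 w 0.054 g 42.4 F [ 1.1  3.8 -0.1] q6 2.05 | shift [-0.5  5.8 84.3] turn 0.0006 | world d mm [ -0.2  -5.6 -84.3]
```

View pics/w9b.png

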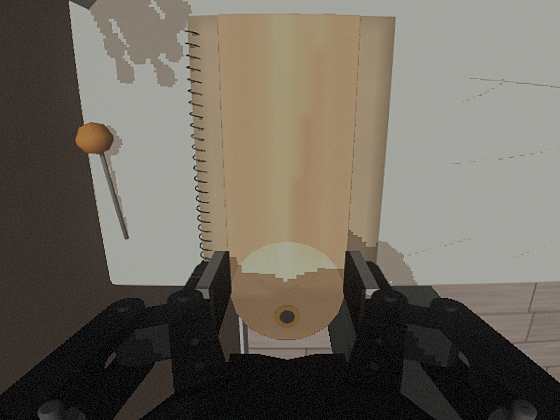

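The pad spans columns ~190–395, with its spiral on the left (+y) and its far edge at row ~16, and the held tag is above it. I'll check the edges.

```bash
python3 - <<'E'
from h import *
p=ctrl.camera_params('wrist')
for u,v in[(189,17),(395,17),(198,120),(387,120),(378,240)]: print(u,v,onz(p,u,v,.010).round(4))
to(.442,.238,.012,0)
E
```

```text
189 17 [0.5804 0.3135 0.01  ]
395 17 [0.5807 0.1678 0.01  ]
198 120 [0.5089 0.3113 0.01  ]
387 120 [0.5091 0.1686 0.01  ]
378 240 [0.4119 0.1678 0.01  ]
t 21.35 pos [0.4422 0.2436 0.1143] yaw 0.0006 w 0.054 g 42.4 F [ 1.1  3.8 -0.1] q6 2.05 | shift [ -0.5   5.9 102.3] turn 0.0006 | world d mm [  -0.2   -5.6 -102.3]
```

>>> send_rows --commands '[[0.5,[0,5.5,30],0],[0.5,[0,0,30],0],[0.5,[0,0,25],0],[0.5,[0,0,11],0],[0.5,[0,0,0],0]]'

```text
time: 21.85
tool_pos: [0.4396, 0.2324, 0.0166]
ee_rot: [0.001, 1.0, -0.0, -0.001]
force: [-0.2, 0.3, 0.1]
width: 0.0542
grip_force: 42.4
```

>>> send_rows --commands '[[0.5,[0,0,3],0],[0.5,[0,0,2],0],[0.5,[0,0,2],0],[0.5,[0,0,0],0]]'

```text
time: 22.25
tool_pos: [0.4409, 0.2332, 0.011]
ee_rot: [-0.0, 1.0, -0.0, 0.0]
force: [0.5, -0.2, 1.0]
width: 0.0544
grip_force: 42.4
```

>>> send_rows --commands '[[0.5,[0,0,1],0],[0.5,[0,0,0],0]]'

```text
time: 22.45
tool_pos: [0.4407, 0.2331, 0.0098]
ee_rot: [-0.0, 1.0, -0.0, 0.0]
force: [-0.3, 0.3, -1.0]
width: 0.0542
grip_force: 42.4
```

>>> send_rows --commands '[[0.5,[0,0,1],0],[0.5,[0,0,0],0]]'

```text
time: 22.65
tool_pos: [0.4406, 0.233, 0.0086]
ee_rot: [0.0, 1.0, -0.0, -0.0]
force: [-1.2, -0.1, -0.3]
width: 0.0543
grip_force: 42.4
```

>>> send_rows --commands '[[0.5,[0,0,0.8],0],[0.5,[0,0,0],0]]'

```text
time: 22.85
tool_pos: [0.4407, 0.2331, 0.0083]
ee_rot: [-0.0, 1.0, -0.0, 0.0]
force: [-1.6, -0.6, 7.3]
width: 0.0541
grip_force: 43.3
```

>>> send_rows --commands '[[0.5,[0,0,0.7],0],[0.5,[0,0,0],0]]'

```text
time: 23.05
tool_pos: [0.4407, 0.2331, 0.0082]
ee_rot: [-0.0, 1.0, -0.0, 0.0]
force: [-3.4, -2.0, 17.4]
width: 0.054
grip_force: 44.4
```

The tag is in contact with the pad. I'll ease off, open and leave.

>>> send_rows --commands '[[0.5,[0,0,-1.2],0],[0.3,[0,0,0],0],[0,[0,0,0],0],[-1,[0,0,0],0],[-1,[0,0,0],0]]'

```text
time: 23.55
tool_pos: [0.4405, 0.233, 0.0081]
ee_rot: [0.0, 1.0, -0.0, -0.0]
force: [-0.2, 0.2, 0.5]
width: 0.0811
grip_force: 0.0
```

>>> send_rows --commands '[[-1,[0,0,0],0],[-1,[0,0,-15],0],[-1,[0,0,-35],0],[-1,[0,0,-40],0],[-1,[0,0,-40],0]]'

```text
time: 24.05
tool_pos: [0.4401, 0.2328, 0.1393]
ee_rot: [0.0, 1.0, -0.0, -0.001]
force: [0.6, 0.4, 0.6]
width: 0.0856
grip_force: 0.0
```

>>> send_rows --commands '[[-1,[0,0,-40],0],[-1,[0,0,-30],0],[-1,[0,0,0],0],[-1,[0,0,0],0]]'

```text
time: 24.45
tool_pos: [0.4407, 0.2331, 0.2087]
ee_rot: [-0.0, 1.0, -0.0, 0.001]
force: [-0.1, -0.3, 0.2]
width: 0.0856
grip_force: 0.0
```

```bash
python3 - <<'E'
from h import *
to(.44,.233,.2,0)
im,p=snap('wrist','w10'); e=cv2.Canny(cv2.cvtColor(im,cv2.COLOR_RGB2GRAY),30,80)
hsv=cv2.cvtColor(im,cv2.COLOR_RGB2HSV)
for X in(.40,.42,.45,.48,.51,.54,.548,.56,.57):   # saturation / brightness profile across y at pad-top height
    print(X,[int(im[tuple(np.clip(proj(p,[X,y,.013])[::-1].round().astype(int),0,[419,559]))][0]) for y in np.arange(.155,.33,.006)])
for lo in (60,):
    m=cv2.inRange(hsv,(8,lo,100),(28,255,255)); n,l,st,c=cv2.connectedComponentsWithStats(m); i=1+st[1:,4].argmax(); print(st[i]); x,y,w,h=st[i][:4]; print(onz(p,x,y+h/2,.01),onz(p,x+w,y+h/2,.01),onz(p,x+w/2,y,.01))
# lever check: scene view
s,ps=snap('top','top10'); g=cv2.cvtColor(s,cv2.COLOR_RGB2GRAY); print('grip open',g[199:207:3,260:272:3].tolist(),'closed',g[199:207:3,298:310:3].tolist())
E
```

```text
t 24.45 pos [0.4407 0.2331 0.2087] yaw -0.0002 w 0.0856 g 0.0 F [-0.1 -0.3  0.2] q6 2.03 | shift [-0.7  0.1  8.7] turn -0.0002 | world d mm [-0.7 -0.1 -8.7]
0.4 [182, 178, 147, 162, 176, 173, 175, 175, 174, 174, 174, 175, 174, 165, 167, 171, 170, 174, 173, 172, 173, 174, 173, 175, 170, 160, 152, 180, 179, 180]
0.42 [182, 179, 149, 165, 176, 180, 175, 179, 176, 181, 179, 179, 179, 183, 181, 182, 179, 178, 170, 174, 173, 174, 172, 173, 174, 85, 161, 180, 180, 180]
0.45 [178, 179, 141, 164, 175, 172, 175, 174, 178, 176, 177, 177, 178, 180, 182, 182, 178, 178, 174, 170, 174, 173, 176, 173, 176, 166, 138, 182, 181, 180]
0.48 [184, 181, 146, 162, 170, 171, 172, 174, 176, 179, 178, 180, 177, 179, 181, 178, 176, 181, 176, 174, 173, 171, 173, 175, 176, 172, 129, 179, 181, 181]
0.51 [180, 181, 142, 162, 170, 176, 175, 174, 175, 177, 178, 177, 177, 179, 177, 178, 178, 178, 174, 176, 177, 175, 174, 175, 174, 93, 151, 183, 181, 178]
0.54 [181, 180, 146, 164, 174, 174, 176, 175, 175, 178, 178, 179, 180, 178, 176, 177, 178, 178, 177, 175, 175, 176, 176, 175, 174, 165, 157, 179, 185, 149]
0.548 [181, 181, 146, 163, 173, 173, 174, 174, 179, 180, 180, 179, 180, 178, 177, 179, 179, 178, 176, 179, 176, 173, 176, 175, 174, 160, 136, 180, 180, 148]
0.56 [184, 181, 142, 161, 174, 171, 173, 174, 172, 173, 176, 172, 174, 176, 175, 175, 178, 177, 175, 175, 174, 177, 174, 176, 175, 138, 166, 150, 155, 152]
0.57 [181, 179, 149, 164, 170, 171, 169, 174, 170, 170, 171, 173, 172, 173, 175, 175, 177, 174, 173, 172, 174, 174, 174, 174, 169, 148, 125, 179, 152, 153]
[  208    42   149   198 26095]
[0.48374722 0.31700098 0.01      ] [0.48378686 0.15922928 0.01      ] [0.58032739 0.23779668 0.01      ]
grip open [[167, 196, 197, 196], [196, 180, 55, 51], [196, 186, 51, 51]] closed [[195, 196, 196, 195], [108, 196, 196, 196], [123, 196, 196, 196]]
```

```bash
python3 -c "
from bench import ctrl
print(ctrl.hand_in())"
```

```text
the job is handed in; nothing more can be done
None
```

The tag was pushed in against the press's back stop and the lever thrown over and back. The tag was then drawn out and laid flat on the order pad, clear of the pad's edges by my measurements. The job is handed in at about 24.5 s of the 69 s allowed, but I haven't seen the judge's result, and I didn't inspect the embossed mark itself or re-check the bystander objects.

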